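# Load the drying cabinet, shut it and hold its vent flap open

### The arm

A 6-joint arm with a two-finger parallel gripper is mounted at the origin on a cart in front of the work surface, level with it; the furniture and walls round the work are solid. World frame = base frame: x ahead of the robot, y to its left, z up, the work surface at z = 0. Lengths are in mm, angles in rad, forces in N, time in s.
With the tool pointing down it reaches from about 275 to 1000 mm from the base axis. Payload 8.4 kg.
Tool frame: the origin (TCP) lies midway between the tips of the shut fingers; the grasp point (between the pads) lies 19 mm behind it; z points along the fingers, y is the line along which they close (so a half turn about z gives the same grasp; the last joint's range is limited). The gripper opens to 85 mm and grips with 20 to 120 N. Pads are 22 mm wide; open, the fingers measure 114 mm over their backs; the gripper's body (76 mm by 85 mm) begins 54 mm behind the grasp point. The pads swing forward as they close: fully open they stand 13 mm farther back than shut.
Start: joints at [-1.122, 0.353, 1.633, -0, 1.155, -0.002], TCP at [272.303, -562.565, 231.281] pointing down, gripper open.
Joint ranges: [-2.63, 2.63], [-0.92, 2.1], [0.06, 2.66], [-1.3, 4.44], [0, 2.69], [-3.02, 3.02]. Speed limits (rad/s): [2.22, 2.22, 2.79, 3.14, 3.14, 3.14].

### API

Orientations are given as [roll, pitch, yaw] about the fixed x, y, z axes, in that order (R = Rz(yaw) Ry(pitch) Rx(roll)).
In Python, from rig import telemetry, optics, r gives the robot as it stands.
- The arm moves only by the tool play_rows, never from a script. Its arguments are lists of equal length, an entry for each row: "dp": the shift along the tool's x, y, z in units of 40 mm (1.0 is 40 mm), a list of three; "rot": the turn, a rotation vector about the tool's x, y, z in units of 6 degrees (1.0 is 6 degrees), a list of three. In form: {"dp": [[tx, ty, tz], ...], "rot": [[ax, ay, az], ...]}. A call has 1 to 5 rows; each row is the pose to reach, as a shift and turn from the pose commanded when the call began, along the tool's axes at that moment; what a row does not reach only later rows make up. A row lasts 1/12 s, in which the tool goes at most 41.7 mm and 7.16 degrees, less where a joint would pass 70% of its speed; a pose out of reach is approached as far as the arm can. A call with a gripper value outside its range is refused whole. "fingers" is the opening, from 0 (shut) to 1 (fully open), set as the call begins (left out, the last holds). The fingers move at their own pace and stop on an object; "grip_force" is the grip in N (left out, the last holds). Time passes only in rows, so rows that repeat a pose let the fingers close. It gives the time, the measured TCP pose, the force, the opening and the grip force at its end, in the units of the state.
- telemetry.sense(): the state, without advancing time (a new reading comes with each control period).
- optics.grab_frame(name): name is "scene" or "top"; returns a dict with "color" (480x640x3 uint8, red, green, blue), "mtx" (3x3 intrinsics, pixels), "D" ([k1, k2, p1, p2, k3] as OpenCV has them; the pictures are not rectified), "R" (3x3) and "t" (3): a world point X has camera coordinates R X + t. Camera axes: x right, y down, z forward; pixel columns grow to the right and rows downward; lengths in mm; the calibration is good to about 2 mm. A picture is of the moment at which its call begins. There is no depth.
- r.sign_off(): hands the job in; it is judged then, once.
The state is a dict: "clock": time; "qpos": joint angles; "qvel": joint speeds; "joint_efforts": joint torques, N m; "eef_pos": TCP position; "tcp_rot": TCP orientation; "contact_force": force on the tool from outside, world axes, zero at the start; "wrist_torque": the same for the moment, N m; "opening": opening from 0.0 (shut) to 1.0 (fully open); "grasp_force": force on a finger pad.
Only numpy, scipy, OpenCV 4.12 (cv2) and the standard library are available. Lean on these libraries where they do the work, as an engineer would, in place of code of your own. Each camera call takes 0.05 s, during which the arm holds its last target. There are 200 camera calls.

### The job

Set the smaller of the two round metal tins upright in the open drawer of the drying cabinet, let go of it and push the drawer fully shut. Then lift the vent flap on top of the cabinet open to 45 degrees, in line with the slanting marker arm beside it, and finish while still holding it there: it would fall shut if let go. Leave the other loose things where they are.

Things in the scene. Friction and masses are not known exactly. Their poses are not given: they have to be found in the camera images.
- drying_cabinet: grey metal bench cabinet, fixed, 180 deep (x) x 190 wide (y) x 80 high (z) mm; origin at the centre of its underside on the worktop, its x axis points from the drawer front to the back, z up. A drawer comes out of its front (-x) and a vent flap lies on its top
- marker_top (a point): upper end of the marker arm, a fixed thin steel rod (6 mm) beside the flap that rises at 45 degrees from the hinge line (cabinet x 55, y 86, z 84 mm) to this point (x -7, y 86, z 146 mm), where an upright post carries it. The flap is 45 degrees open when parallel with this arm
- drawer (a joint): how far the drawer is out, in m: 0 = fully shut, 0.125 = fully out; it slides along the cabinet's -x with about 1.5 N of friction and stays where it is left. At the start it is about 0.105 to 0.122 out
- drawer_floor (a point): centre of the drawer's inner floor, moves with the drawer; at x -10, y 0, z 14 mm of the cabinet when shut. Inside 160 (x) x 156 (y) mm; side walls 4 mm thick, 38 mm high above the floor; front panel 12 mm thick, 47 mm high. From above, only as much of the inside is open, from the front panel backwards, as the drawer is out
- drawer_handle (a point): middle of the drawer's bow handle, a horizontal steel bar along the cabinet's y, 10 mm thick and 80 mm long, 30 mm in front of the drawer's front face; 45 mm above the worktop
- flap_angle (a joint): opening angle of the vent flap in rad: 0 = shut, flat on the cabinet's top; 0.785 = 45 degrees; stop at 1.4. Weight and a spring pull it shut (about 2 to 4 N to lift at the handle)
- vent_flap: the flap; its origin is the middle of its hinge axis, which runs along the cabinet's y at x 55, z 81 mm of the cabinet; a plate 120 (from the hinge towards the front) x 140 x 6 mm; its front edge swings up and back
- flap_handle (a point): the flap's handle: a round steel bar 12 mm thick and 90 mm long, parallel to the hinge, on two end posts, standing on the flap with the bar 12 mm behind its front edge; this point is the middle of the bar, 108 mm in front of and 42 mm above the hinge axis when the flap is shut (bar centre 36 mm above the flap's upper face)
- small_tin: the smaller round lidded metal tin, 54 mm across, 30 mm high, 35 to 90 g; origin at the centre of its underside. It and the large tin swap places from run to run
- large_tin: the larger round lidded metal tin, 68 mm across, 38 mm high, loose; stays where it is; origin at the centre of its underside
- sample_jar: screw-cap sample jar, 56 mm across, 70 mm high, loose; stays where it is; origin at the centre of its underside
- brass_weight: brass check weight with a knob, 30 mm across, 42 mm high, loose; stays where it is; origin at the centre of its underside
- timer: flat square white timer, 64 x 64 x 17 mm, loose; stays where it is; origin at the centre of its underside
Not all that is in view belongs to the job. Leave any purple look-alike of the small_tin alone.

How it is judged:
By the outcome, as a careful person would: the job done as asked, in the order asked, and still so for the second after the job is handed in, while the arm keeps its last pose, push and grip.
It also fails if it takes over 64 s, if anything falls off the work surface, if the arm or the gripper's body presses on something with over 40 N, if the wrist force passes 120 N, or if a joint passes its speed limit or range.

## Working session

There is one attempt and no reset: what is moved stays moved. The work goes in short steps, Python scripts to look and compute and a tool call to move; the robot and the scene stay as the last step left them, time stands still between calls to the robot, and variables do not carry over. Pictures are saved under pics/ and viewed, at most 10 in all, crops included, and the job is handed in when it is done.

Besides the shell and the picture viewer there is one more tool, called after "Request:" by a JSON object that holds its "op" and its "data", one argument or row to a line. play_rows: Moves the arm, as the interface text tells. Its arguments: {"type":"object","properties":{"dp":{"type":"array"},"rot":{"type":"array"},"fingers":{"type":"number"},"grip_force":{"type":"number"}},"required":["dp","rot"]}

```bash
mkdir -p pics; ls; python3 - <<'E'
from rig import telemetry, optics, r
import cv2
for n in("scene","top"):
    f=optics.grab_frame(n); cv2.imwrite(f"pics/{n}0.png",f["color"][:,:,::-1])
    print(n,f["mtx"].tolist(),f["D"],f["R"].tolist(),f["t"])
print(telemetry.sense())
E
```

```text
pics
scene [[447.4862875070068, 0.0, 321.7242750233352], [0.0, 447.4862875070068, 240.28032393496738], [0.0, 0.0, 1.0]] [0.03402123 0.         0.         0.         0.        ] [[-0.5914464395810813, -0.8062184536663731, 0.014244791141477028], [-0.6310718358163381, 0.45181668423786536, -0.6305632576385162], [0.5019357002109524, -0.38193388015742075, -0.7760071288600624]] [383.76507832 350.58574596 747.69082357]
top [[539.7381031149049, 0.0, 319.75136197085544], [0.0, 539.7381031149049, 238.6135555454242], [0.0, 0.0, 1.0]] [-0.01541773  0.          0.          0.          0.        ] [[0.07848529053719065, -0.9969152641094562, 0.00012391475323463353], [-0.9750920332018558, -0.07679305231066286, -0.208082565110782], [0.2074502011461155, 0.01621059228976836, -0.9781112568322947]] [  72.46970576  581.43343406 1301.23773231]
{'clock': 0.1, 'qpos': array([-1.12238565e+00,  3.53580000e-01,  1.63409252e+00,  1.76564633e-05,
        1.15522686e+00, -2.36438248e-03]), 'qvel': array([-0.00064421,  0.00011918, -0.00186537, -0.00012411,  0.0004464 ,
        0.00011285]), 'joint_efforts': array([ 1.88717472e-04, -6.06355619e+01, -3.42820609e+01,  1.05700908e-04,
        4.01426587e-03,  1.33750632e-06]), 'eef_pos': array([ 272.11679081, -562.14531879,  230.62205957]), 'tcp_rot': array([-3.14028597e+00, -1.92338818e-05,  4.50767911e-01]), 'contact_force': array([0.59188947, 0.07731766, 0.02488102]), 'wrist_torque': array([-0.03432715, -0.01756177,  0.00084302]), 'grasp_force': 0.0, 'opening': 1.0019875153528928}
```

View pics/scene0.png

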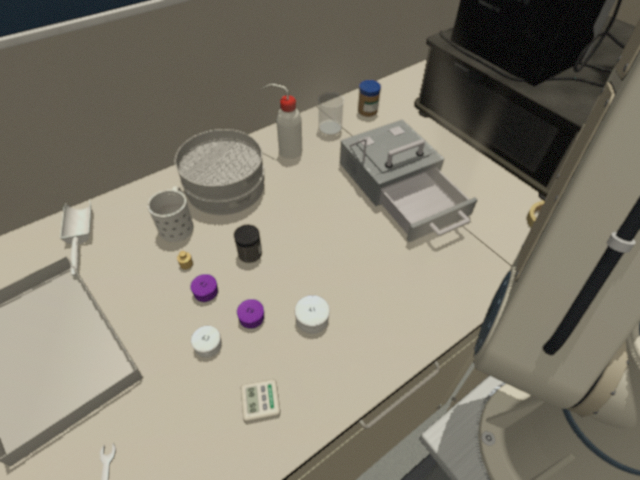

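View pics/top0.png

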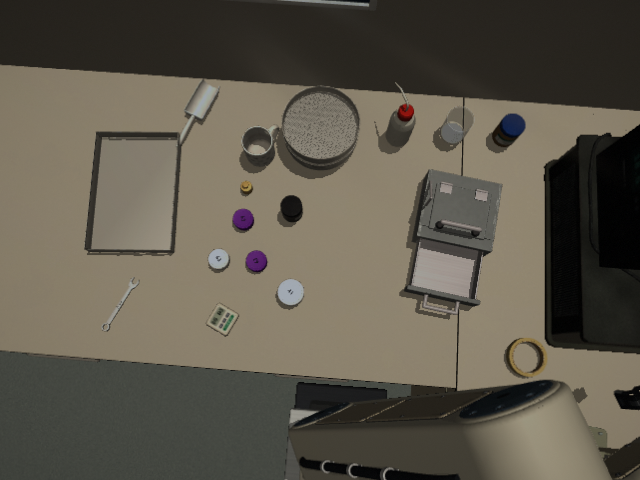

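Candidates in the top view are the white tin at (219,259), the white tin at (290,292), and the purple look-alikes at (243,219) and (256,261). The choice is the smaller white one at (219,259). I'll check it in a close crop and measure.

```bash
cat > h.py <<'E'
import numpy as np, cv2
from rig import telemetry, optics, r
from scipy.spatial.transform import Rotation as Ro
def ray(f,uv,z):
    p=cv2.undistortPoints(np.array([[uv]],float),f["mtx"],f["D"])[0,0]
    d=f["R"].T@np.array([p[0],p[1],1]); c=-f["R"].T@f["t"]
    return c+d*(z-c[2])/d[2]
def proj(f,X):
    return cv2.projectPoints(np.array(X,float).reshape(-1,1,3),cv2.Rodrigues(f["R"])[0],f["t"],f["mtx"],f["D"])[0][:,0]
def blobs(f,lo,hi,amin=60):
    m=cv2.inRange(cv2.cvtColor(f["color"],cv2.COLOR_RGB2HSV),lo,hi)
    n,l,s,c=cv2.connectedComponentsWithStats(m)
    return [(c[i].round(1),s[i].tolist()) for i in range(1,n) if s[i,4]>amin]
E
python3 - <<'E'
from h import *
f=optics.grab_frame("top"); g=optics.grab_frame("scene")
hsv=cv2.cvtColor(f["color"],cv2.COLOR_RGB2HSV)
for u,v in((219,259),(225,262),(290,300),(200,259),(243,219)): print(u,v,hsv[v,u])
m=cv2.inRange(hsv,(80,5,140),(130,110,255)); 
n,l,s,c=cv2.connectedComponentsWithStats(m)
for i in range(1,n):
    if s[i,4]>60: print("top",c[i],s[i],ray(f,c[i],30).round(),ray(f,c[i],38).round(), 'w at30',(ray(f,(s[i,0],c[i][1]),30)-ray(f,(s[i,0]+s[i,2],c[i][1]),30)).round())
a=cv2.resize(f["color"][160:325,400:510],None,fx=3.6,fy=3.6,interpolation=cv2.INTER_CUBIC)
b=cv2.resize(f["color"][195:320,190:310],None,fx=3.3,fy=3.3,interpolation=cv2.INTER_CUBIC)
b=cv2.copyMakeBorder(b,0,a.shape[0]-b.shape[0],0,0,cv2.BORDER_CONSTANT)
cv2.imwrite("pics/c1.png",np.hstack([a,b])[:,:,::-1])
cv2.imwrite("pics/c2.png",cv2.resize(g["color"][115:245,330:485],None,fx=4.5,fy=4.5,interpolation=cv2.INTER_CUBIC)[:,:,::-1])
E
```

```text
219 259 [106  25 114]
225 262 [ 69  11 168]
290 300 [106  22 177]
200 259 [ 20  56 140]
243 219 [141 173  87]
top [202.08737864 101.12621359] [193  87  19  28 103] [939. 470.  30.] [935. 467.  38.] w at30 [-4. 52.  0.]
top [217.02553191 257.5106383 ] [209 249  18  19 235] [510. 377.  30.] [509. 376.  38.] w at30 [-4. 46.  0.]
top [289.84551148 291.39665971] [278 279  25  26 479] [438. 183.  30.] [438. 183.  38.] w at30 [-5. 63.  0.]
```

View pics/c1.png

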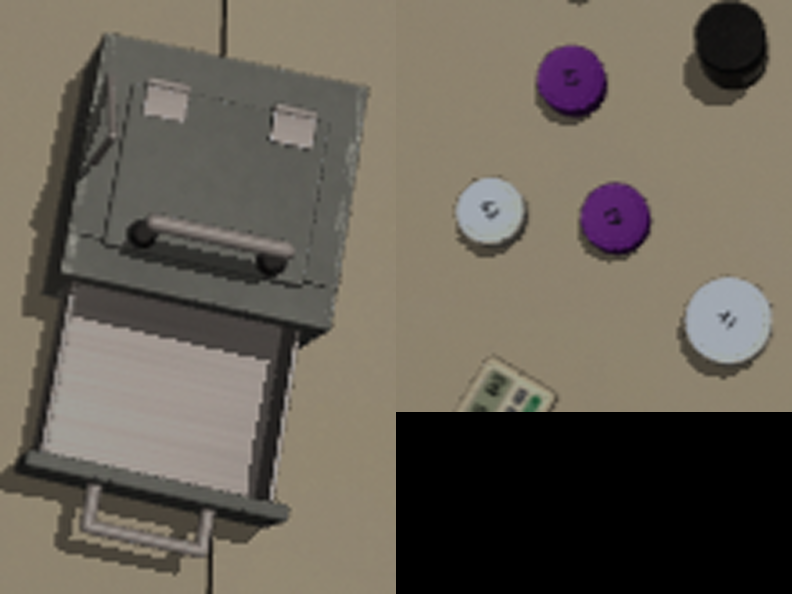

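View pics/c2.png

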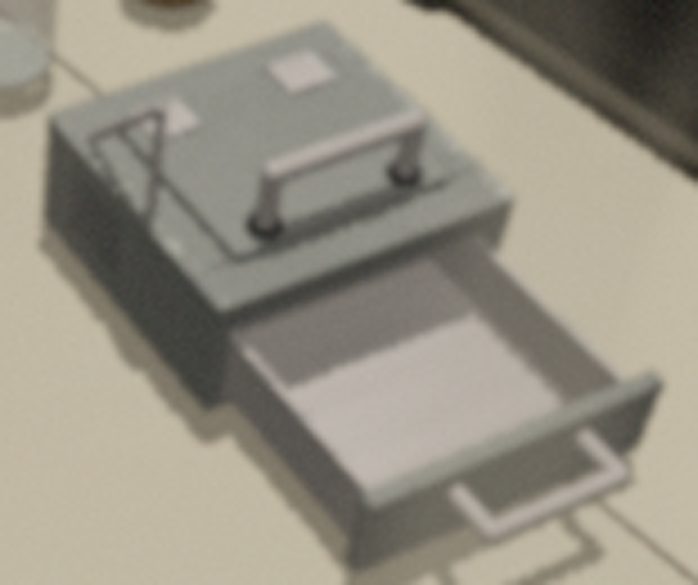

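The crop confirms the white tin at (218.5,259) is clearly the smaller one, about 21 px against 26 px across. The cabinet corners, bars and the slanting arm are all visible too. Next I'll compute the cabinet pose.

```bash
python3 - <<'E'
from h import *
from scipy.optimize import least_squares
f=optics.grab_frame("top"); g=optics.grab_frame("scene")
T=lambda u,v:(400+u/3.6-.36,160+v/3.6-.36)
S=lambda u,v:(330+u/4.5-.39,115+v/4.5-.39)
tops=[T(108,35),T(368,88),T(330,330),T(65,272)]
P=np.array([ray(f,p,80) for p in tops]);print(P.round())
sc=[S(320,22),S(512,203),S(222,310),S(52,118)] # BR,FR,FL,BL
Q=np.array([ray(g,p,80) for p in sc]);print("scene",Q.round())
loc=np.array([[90,95],[90,-95],[-90,-95],[-90,95]])
def fit(W):
    def e(x):
        c,s=np.cos(x[2]),np.sin(x[2]);return ((loc@np.array([[c,s],[-s,c]])+x[:2])-W[:,:2]).ravel()
    return least_squares(e,[W[:,0].mean(),W[:,1].mean(),0])
for W in(P,Q[[3,0,1,2]]):
    o=fit(W);print(o.x.round(3),np.degrees(o.x[2]),o.fun.round(1))
print("tin top",ray(f,(218.5,258.9),30))
sb=[ray(g,(207,336),30)];print("tin scene",sb)
print("fbar",[ray(f,T(*p),123).round() for p in((150,218),(292,250))],[ray(g,S(*p),123).round() for p in((270,168),(420,118))])
print("dbar",[ray(f,T(*p),45).round() for p in((85,527),(205,550))],[ray(g,S(*p),45).round() for p in((492,527),(628,475))])
E
```

```text
[[ 773. -149.   80.]
 [ 748. -334.   80.]
 [ 571. -309.   80.]
 [ 598. -125.   80.]]
scene [[ 746. -328.   80.]
 [ 567. -304.   80.]
 [ 595. -122.   80.]
 [ 767. -146.   80.]]
[ 6.72473e+02 -2.29229e+02 -1.37000e-01] -7.8727243018444675 [ 1.8  1.3  0.6 -1.8 -1.  -1.9 -1.5  2.4]
[ 6.68727e+02 -2.25049e+02 -1.36000e-01] -7.780544966098971 [ 3.7  2.8 -0.7 -3.1 -0.3 -3.5 -2.6  3.7]
tin top [507.15979845 373.0457828   30.        ]
tin scene [array([507.36768967, 369.76347032,  30.        ])]
fbar [array([ 630., -174.,  123.]), array([ 615., -270.,  123.])] [array([ 629., -178.,  123.]), array([ 613., -269.,  123.])]
dbar [array([ 426., -152.,   45.]), array([ 417., -236.,   45.])] [array([ 428., -157.,   45.]), array([ 412., -237.,   45.])]
```

```bash
cat >> h.py <<'E'
C=np.array([671,-227.]);yc=-0.137
def cab(x,y,z): 
    c,s=np.cos(yc),np.sin(yc);return [C[0]+c*x-s*y,C[1]+s*x+c*y,z]
def plan(wps,p=None,R=None):
    """wps: (pos, yaw, pitch-tilt about world axis rotvec or None); prints last-row dp, rot for each call"""
    s=telemetry.sense()
    if p is None: p=s["eef_pos"];R=Ro.from_euler("xyz",s["tcp_rot"])
    print("at",p.round(1),s["tcp_rot"].round(3),"F",s["contact_force"].round(1),"q",s["qpos"].round(2),"open",round(s["opening"],2),"t",round(s["clock"],2))
    for q,yaw in wps:
        T=Ro.from_euler("xyz",[np.pi,0,yaw]); d=np.array(q)-p
        v=(R.inv()*T).as_rotvec(degrees=True)
        n=int(max(np.ceil(np.linalg.norm(d)/195),np.ceil(np.linalg.norm(v)/34),1))
        for k in range(n):
            rk=R*Ro.from_rotvec(v*k/n,degrees=True)
            print(f"-> {np.round(q)} call {k+1}/{n} dp",(rk.inv().apply(d/n)/40).round(2).tolist(),"rot",(v/n/6).round(2).tolist())
        p=np.array(q);R=T
E
python3 - <<'E'
from h import *
plan([((507,371.5,110),np.pi/2),((507,371.5,2),np.pi/2)])
E
```

```text
at [ 272.2 -562.4  231. ] [-3.141  0.     0.451] F [-0.2 -0.2 -0.1] q [-1.12  0.35  1.63 -0.    1.16 -0.  ] open 1.0 t 0.3
-> [507. 372. 110.] call 1/5 dp [3.09, -3.69, 0.61] rot [-0.0, -0.0, -2.14]
-> [507. 372. 110.] call 2/5 dp [3.83, -2.91, 0.61] rot [-0.0, -0.0, -2.14]
-> [507. 372. 110.] call 3/5 dp [4.39, -1.99, 0.61] rot [-0.0, -0.0, -2.14]
-> [507. 372. 110.] call 4/5 dp [4.72, -0.96, 0.61] rot [-0.0, -0.0, -2.14]
-> [507. 372. 110.] call 5/5 dp [4.81, 0.11, 0.61] rot [-0.0, -0.0, -2.14]
-> [507. 372.   2.] call 1/1 dp [0.0, -0.0, 2.7] rot [0.0, 0.0, 0.0]
```

Request:
{"op": "play_rows", "data": {
  "dp": [
    [0.62,-0.74,0.12],
    [1.24,-1.48,0.24],
    [1.85,-2.21,0.37],
    [2.47,-2.95,0.49],
    [3.09,-3.69,0.61]
  ],
  "rot": [
    [0,0,-0.43],
    [0,0,-0.86],
    [0,0,-1.28],
    [0,0,-1.71],
    [0,0,-2.14]
  ],
  "fingers": 1.0
}}

```text
clock: 0.72
eef_pos: [319.2, -374.2, 206.6]
tcp_rot: [3.142, -0.0, 0.676]
contact_force: [1.5, -0.2, -0.3]
opening: 1.002
grasp_force: 0.0
```

Request:
{"op": "play_rows", "data": {
  "dp": [
    [0.77,-0.58,0.12],
    [1.53,-1.16,0.24],
    [2.3,-1.75,0.37],
    [3.06,-2.33,0.49],
    [3.83,-2.91,0.61]
  ],
  "rot": [
    [0,0,-0.43],
    [0,0,-0.86],
    [0,0,-1.28],
    [0,0,-1.71],
    [0,0,-2.14]
  ]
}}

```text
clock: 1.13
eef_pos: [366.2, -187.6, 182.5]
tcp_rot: [3.141, -0.0, 0.901]
contact_force: [1.1, -0.8, -0.3]
opening: 0.998
grasp_force: 0.0
```

Request:
{"op": "play_rows", "data": {
  "dp": [
    [0.88,-0.4,0.12],
    [1.76,-0.8,0.24],
    [2.63,-1.19,0.37],
    [3.51,-1.59,0.49],
    [4.39,-1.99,0.61]
  ],
  "rot": [
    [0,0,-0.43],
    [0,0,-0.86],
    [0,0,-1.28],
    [0,0,-1.71],
    [0,0,-2.14]
  ]
}}

```text
clock: 1.55
eef_pos: [413.3, -0.4, 158.2]
tcp_rot: [3.141, -0.0, 1.125]
contact_force: [1.4, 0.1, 0.2]
opening: 1.002
grasp_force: 0.0
```

Request:
{"op": "play_rows", "data": {
  "dp": [
    [0.94,-0.19,0.12],
    [1.89,-0.38,0.24],
    [2.83,-0.58,0.37],
    [3.78,-0.77,0.49],
    [4.72,-0.96,0.61]
  ],
  "rot": [
    [0,0,-0.43],
    [0,0,-0.86],
    [0,0,-1.28],
    [0,0,-1.71],
    [0,0,-2.14]
  ]
}}

```text
clock: 1.97
eef_pos: [460.4, 186.7, 133.5]
tcp_rot: [3.141, -0.0, 1.35]
contact_force: [0.4, 0.3, 1.1]
opening: 1.0
grasp_force: 0.0
```

Request:
{"op": "play_rows", "data": {
  "dp": [
    [0.96,0.02,0.12],
    [1.92,0.04,0.24],
    [2.89,0.07,0.37],
    [3.85,0.09,0.49],
    [4.81,0.11,0.61]
  ],
  "rot": [
    [0,0,-0.43],
    [0,0,-0.86],
    [0,0,-1.28],
    [0,0,-1.71],
    [0,0,-2.14]
  ]
}}

```text
clock: 2.38
eef_pos: [507.2, 373.2, 108.9]
tcp_rot: [3.142, 0.0, 1.574]
contact_force: [0.1, -0.9, 1.3]
opening: 1.002
grasp_force: 0.0
```

Request:
{"op": "play_rows", "data": {
  "dp": [
    [-0.03,0,0.6],
    [-0.03,0,1.3],
    [-0.03,0,2.0],
    [-0.03,0,2.5],
    [-0.03,0,2.66]
  ],
  "rot": [
    [0,0,0],
    [0,0,0],
    [0,0,0],
    [0,0,0],
    [0,0,0]
  ]
}}

```text
clock: 2.8
eef_pos: [505.3, 368.8, -0.5]
tcp_rot: [-3.138, 0.003, 1.572]
contact_force: [-1.0, -1.0, 1.0]
opening: 0.998
grasp_force: 0.0
```

Request:
{"op": "play_rows", "data": {
  "dp": [
    [0,0,0],
    [0,0,0],
    [0,0,0],
    [0,0,0],
    [0,0,0]
  ],
  "rot": [
    [0,0,0],
    [0,0,0],
    [0,0,0],
    [0,0,0],
    [0,0,0]
  ],
  "fingers": 0.3,
  "grip_force": 30
}}

```text
clock: 3.22
eef_pos: [508.3, 370.7, 4.6]
tcp_rot: [3.139, -0.002, 1.571]
contact_force: [-0.3, -0.9, 5.5]
opening: 0.615
grasp_force: 31.9
```

Request:
{"op": "play_rows", "data": {
  "dp": [
    [0,0,0],
    [0,0,0],
    [0,0,0],
    [0,0,0],
    [0,0,0]
  ],
  "rot": [
    [0,0,0],
    [0,0,0],
    [0,0,0],
    [0,0,0],
    [0,0,0]
  ]
}}

```text
clock: 3.63
eef_pos: [508.3, 370.7, 4.5]
tcp_rot: [3.139, -0.002, 1.571]
contact_force: [1.1, -0.5, 7.3]
opening: 0.614
grasp_force: 32.0
```

```bash
python3 - <<'E'
from h import *
Y=np.pi+yc
plan([((508,371,125),np.pi/2),(cab(-153,0,125),Y)])
E
```

```text
at [508.3 370.7   4.5] [ 3.139e+00 -2.000e-03  1.571e+00] F [ 1.1 -0.5  7.3] q [ 0.63  0.64  1.76 -0.    0.74  0.63] open 0.61 t 3.63
-> [508 371 125] call 1/1 dp [0.01, -0.0, -3.01] rot [0.02, -0.02, 0.0]
-> [ 519. -206.  125.] call 1/3 dp [-4.81, 0.1, 0.0] rot [-0.0, 0.0, -4.56]
-> [ 519. -206.  125.] call 2/3 dp [-4.31, -2.13, -0.0] rot [-0.0, 0.0, -4.56]
-> [ 519. -206.  125.] call 3/3 dp [-2.85, -3.87, -0.0] rot [-0.0, 0.0, -4.56]
```

Request:
{"op": "play_rows", "data": {
  "dp": [
    [0,0,-0.2],
    [0,0,-0.8],
    [0,0,-1.6],
    [0,0,-2.4],
    [0,0,-3.0]
  ],
  "rot": [
    [0,0,0],
    [0,0,0],
    [0,0,0],
    [0,0,0],
    [0,0,0]
  ]
}}

```text
clock: 4.05
eef_pos: [507.6, 370.3, 126.1]
tcp_rot: [3.14, -0.001, 1.571]
contact_force: [1.2, 0.1, -1.2]
opening: 0.615
grasp_force: 31.8
```

Request:
{"op": "play_rows", "data": {
  "dp": [
    [-0.6,0.01,0],
    [-1.6,0.03,0],
    [-2.6,0.05,0],
    [-3.7,0.08,0],
    [-4.81,0.1,0]
  ],
  "rot": [
    [0,0,-0.6],
    [0,0,-1.5],
    [0,0,-2.5],
    [0,0,-3.5],
    [0,0,-4.56]
  ]
}}

```text
clock: 4.47
eef_pos: [510.9, 181.1, 123.7]
tcp_rot: [3.141, 0.0, 2.055]
contact_force: [1.2, -0.5, -0.9]
opening: 0.616
grasp_force: 31.8
```

Request:
{"op": "play_rows", "data": {
  "dp": [
    [-0.86,-0.43,0],
    [-1.72,-0.85,0],
    [-2.59,-1.28,0],
    [-3.45,-1.7,0],
    [-4.31,-2.13,0]
  ],
  "rot": [
    [0,0,-0.9],
    [0,0,-1.8],
    [0,0,-2.7],
    [0,0,-3.6],
    [0,0,-4.56]
  ]
}}

```text
clock: 4.88
eef_pos: [514.6, -11.4, 123.7]
tcp_rot: [3.141, 0.001, 2.531]
contact_force: [0.7, -0.7, -0.6]
opening: 0.615
grasp_force: 31.8
```

Request:
{"op": "play_rows", "data": {
  "dp": [
    [-0.6,-0.85,0],
    [-1.25,-1.7,0],
    [-1.9,-2.6,0],
    [-2.5,-3.4,0],
    [-2.85,-3.87,0]
  ],
  "rot": [
    [0,0,-1.0],
    [0,0,-2.0],
    [0,0,-3.0],
    [0,0,-4.0],
    [0,0,-4.56]
  ]
}}

```text
clock: 5.3
eef_pos: [518.5, -205.5, 123.9]
tcp_rot: [-3.141, 0.002, 3.008]
contact_force: [-0.1, 0.2, -0.7]
opening: 0.615
grasp_force: 31.8
```

```bash
python3 - <<'E'
from h import *
f=optics.grab_frame("top")
g=optics.grab_frame("scene")
a=cv2.resize(f["color"][130:330,380:530],None,fx=2.6,fy=2.6); b=cv2.resize(g["color"][100:260,330:490],None,fx=2.4,fy=2.4)
a=a[:384]if a.shape[0]>384 else a
h=min(len(a),len(b)); cv2.imwrite("pics/d.png",np.hstack([a[:h],b[:h]])[:,:,::-1])
s=telemetry.sense()
plan([(cab(-153,0,50),np.pi+yc),(cab(-153,0,18),np.pi+yc)])
E
```

```text
at [ 518.9 -205.9  123.8] [-3.140e+00  2.000e-03  3.003e+00] F [ 0.2  1.2 -0.9] q [-0.38  0.38  1.87 -0.    0.89 -1.81] open 0.62 t 5.4
-> [ 519. -206.   50.] call 1/1 dp [-0.01, -0.0, 1.85] rot [-0.01, 0.02, -0.02]
-> [ 519. -206.   18.] call 1/1 dp [-0.0, -0.0, 0.8] rot [0.0, 0.0, 0.0]
```

View pics/d.png

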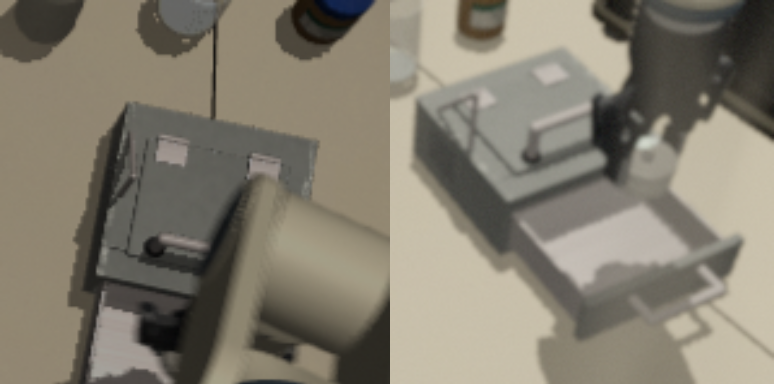

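The tin is held upright above the drawer (tin at about (652,165) in the right panel), so I'll lower it and release.

Request:
{"op": "play_rows", "data": {
  "dp": [
    [0,0,0.3],
    [0,0,0.8],
    [0,0,1.3],
    [0,0,1.7],
    [0,0,2.0]
  ],
  "rot": [
    [0,0,0],
    [0,0,0],
    [0,0,0],
    [0,0,0],
    [0,0,0]
  ]
}}

```text
clock: 5.82
eef_pos: [517.5, -200.0, 41.0]
tcp_rot: [3.141, -0.002, 3.004]
contact_force: [-0.4, 0.3, -0.1]
opening: 0.614
grasp_force: 31.8
```

Request:
{"op": "play_rows", "data": {
  "dp": [
    [0,0,0.12],
    [0,0,0.25],
    [0,0,0.38],
    [0,0,0.48],
    [0,0,0.55]
  ],
  "rot": [
    [0,0,0],
    [0,0,0],
    [0,0,0],
    [0,0,0],
    [0,0,0]
  ]
}}

```text
clock: 6.23
eef_pos: [518.9, -201.8, 20.9]
tcp_rot: [-3.141, 0.001, 3.004]
contact_force: [-0.0, 0.4, -0.5]
opening: 0.616
grasp_force: 31.8
```

Request:
{"op": "play_rows", "data": {
  "dp": [
    [0,0,0.02],
    [0,0,0.04],
    [0,0,0.05],
    [0,0,0.06],
    [0,0,0.06]
  ],
  "rot": [
    [0,0,0],
    [0,0,0],
    [0,0,0],
    [0,0,0],
    [0,0,0]
  ]
}}

```text
clock: 6.65
eef_pos: [518.7, -201.9, 18.7]
tcp_rot: [-3.141, 0.0, 3.004]
contact_force: [1.0, 0.1, 0.4]
opening: 0.615
grasp_force: 31.8
```

Request:
{"op": "play_rows", "data": {
  "dp": [
    [0,0,0],
    [0,0,0],
    [0,0,0],
    [0,0,0],
    [0,0,0]
  ],
  "rot": [
    [0,0,0],
    [0,0,0],
    [0,0,0],
    [0,0,0],
    [0,0,0]
  ],
  "fingers": 0.9
}}

```text
clock: 7.07
eef_pos: [518.6, -201.8, 18.5]
tcp_rot: [3.142, 0.0, 3.004]
contact_force: [0.4, -0.5, -0.6]
opening: 0.9
grasp_force: 0.0
```

Request:
{"op": "play_rows", "data": {
  "dp": [
    [0,0,-0.2],
    [0,0,-0.7],
    [0,0,-1.4],
    [0,0,-2.2],
    [0,0,-2.8]
  ],
  "rot": [
    [0,0,0],
    [0,0,0],
    [0,0,0],
    [0,0,0],
    [0,0,0]
  ]
}}

```text
clock: 7.48
eef_pos: [518.9, -201.9, 133.1]
tcp_rot: [-3.141, 0.001, 3.004]
contact_force: [0.9, -0.4, -0.2]
opening: 0.9
grasp_force: 0.0
```

```bash
python3 - <<'E'
from h import *
Y=np.pi+yc
plan([(cab(-305,-2,130),Y),(cab(-300,-2,32),Y),(cab(-255,-2,32),Y)])
E
```

```text
at [ 518.9 -201.9  133.1] [-3.141e+00  1.000e-03  3.004e+00] F [ 0.9 -0.4 -0.2] q [-0.37  0.36  1.87  0.    0.91 -1.81] open 0.9 t 7.48
-> [ 369. -187.  130.] call 1/1 dp [3.77, -0.15, 0.07] rot [-0.0, 0.01, -0.01]
-> [ 374. -188.   32.] call 1/1 dp [-0.13, 0.0, 2.45] rot [0.0, 0.0, 0.0]
-> [ 418. -194.   32.] call 1/1 dp [-1.12, -0.0, -0.0] rot [0.0, 0.0, 0.0]
```

Request:
{"op": "play_rows", "data": {
  "dp": [
    [0.5,0,0],
    [1.3,-0.05,0],
    [2.2,-0.1,0],
    [3.1,-0.15,0.05],
    [3.77,-0.15,0.07]
  ],
  "rot": [
    [0,0,0],
    [0,0,0],
    [0,0,0],
    [0,0,0],
    [0,0,0]
  ],
  "fingers": 0.0
}}

```text
clock: 7.9
eef_pos: [365.5, -186.3, 127.8]
tcp_rot: [3.141, -0.001, 3.004]
contact_force: [0.3, -0.1, -0.7]
opening: 0.191
grasp_force: 0.0
```

Request:
{"op": "play_rows", "data": {
  "dp": [
    [0,0,0.3],
    [0,0,0.9],
    [0,0,1.5],
    [0,0,2.1],
    [0,0,2.45]
  ],
  "rot": [
    [0,0,0],
    [0,0,0],
    [0,0,0],
    [0,0,0],
    [0,0,0]
  ]
}}

```text
clock: 8.32
eef_pos: [367.8, -186.8, 28.5]
tcp_rot: [3.141, -0.001, 3.004]
contact_force: [-1.2, -0.3, -0.2]
opening: 0.005
grasp_force: 0.0
```

```bash
python3 - <<'E'
from h import *
f=optics.grab_frame("top")
g=optics.grab_frame("scene")
a=cv2.resize(f["color"][160:330,380:530],None,fx=2.4,fy=2.4); b=cv2.resize(g["color"][100:270,330:490],None,fx=2.4,fy=2.4)
cv2.imwrite("pics/e.png",np.hstack([a,b])[:,:,::-1])
Y=np.pi+yc
plan([(cab(-260,-2,32),Y),(cab(-148,-2,32),Y)])
E
```

```text
at [ 367.1 -186.4   28.4] [ 3.140e+00 -3.000e-03  3.004e+00] F [-0.1  0.  -0.2] q [-0.47  0.37  2.22 -0.    0.55 -1.91] open 0.0 t 8.42
-> [ 413. -193.   32.] call 1/1 dp [-1.16, -0.02, -0.09] rot [0.01, -0.03, -0.01]
-> [ 524. -209.   32.] call 1/1 dp [-2.8, -0.0, -0.0] rot [0.0, 0.0, 0.0]
```

View pics/e.png

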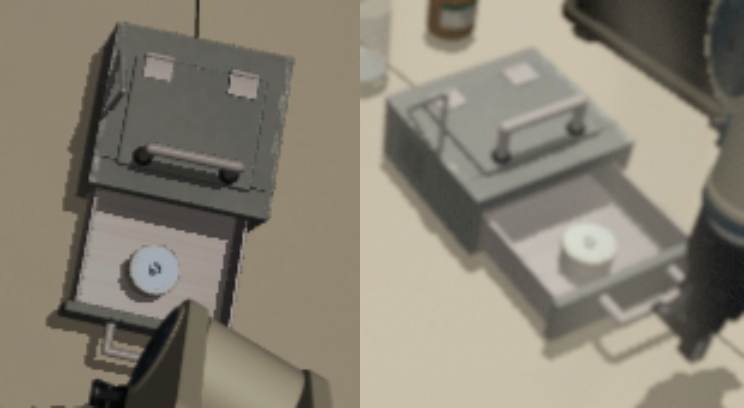

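The tin stands upright in the drawer (left panel, (154,270)), and the fingers are in front of the handle. Now I'll push.

Request:
{"op": "play_rows", "data": {
  "dp": [
    [-0.2,0,0],
    [-0.4,0,-0.03],
    [-0.6,0,-0.05],
    [-0.75,0,-0.07],
    [-0.85,0,-0.07]
  ],
  "rot": [
    [0,0,0],
    [0,0,0],
    [0,0,0],
    [0,0,0],
    [0,0,0]
  ]
}}

```text
clock: 8.83
eef_pos: [404.1, -192.3, 33.5]
tcp_rot: [-3.141, 0.002, 3.004]
contact_force: [-0.8, -1.0, -0.1]
opening: 0.003
grasp_force: 0.6
```

Request:
{"op": "play_rows", "data": {
  "dp": [
    [-0.1,0,0],
    [-0.25,0,0],
    [-0.45,0,0],
    [-0.65,0,0],
    [-0.85,0,0]
  ],
  "rot": [
    [0,0,0],
    [0,0,0],
    [0,0,0],
    [0,0,0],
    [0,0,0]
  ]
}}

```text
clock: 9.25
eef_pos: [436.4, -196.3, 32.4]
tcp_rot: [3.141, -0.0, 3.004]
contact_force: [-1.7, 0.3, 0.4]
opening: -0.005
grasp_force: 1.0
```

Request:
{"op": "play_rows", "data": {
  "dp": [
    [-0.2,0,0],
    [-0.4,0,0],
    [-0.6,0,0],
    [-0.8,0,0],
    [-1.0,0,0]
  ],
  "rot": [
    [0,0,0],
    [0,0,0],
    [0,0,0],
    [0,0,0],
    [0,0,0]
  ]
}}

```text
clock: 9.67
eef_pos: [476.2, -201.9, 32.4]
tcp_rot: [3.142, -0.0, 3.004]
contact_force: [-2.9, 0.9, 1.5]
opening: 0.004
grasp_force: 1.0
```

Request:
{"op": "play_rows", "data": {
  "dp": [
    [-0.2,0,0],
    [-0.4,0,0],
    [-0.6,0,0],
    [-0.75,0,0],
    [-0.85,0,0]
  ],
  "rot": [
    [0,0,0],
    [0,0,0],
    [0,0,0],
    [0,0,0],
    [0,0,0]
  ]
}}

```text
clock: 10.08
eef_pos: [510.1, -206.8, 32.5]
tcp_rot: [-3.141, 0.001, 3.004]
contact_force: [-1.5, 0.9, 1.4]
opening: -0.001
grasp_force: 0.8
```

```bash
python3 - <<'E'
from h import *
plan([(cab(-148,-2,32),np.pi+yc)])
E
```

```text
at [ 510.1 -206.8   32.5] [-3.141e+00  1.000e-03  3.004e+00] F [-1.5  0.9  1.4] q [-0.39  0.51  1.93 -0.    0.7  -1.82] open -0.0 t 10.08
-> [ 524. -209.   32.] call 1/1 dp [-0.35, -0.0, 0.01] rot [-0.0, 0.01, -0.01]
```

Pushing with about 2 N of resistance. I'll continue gently until it stops.

Request:
{"op": "play_rows", "data": {
  "dp": [
    [-0.08,0,0],
    [-0.16,0,0],
    [-0.24,0,0],
    [-0.32,0,0],
    [-0.38,0,0]
  ],
  "rot": [
    [0,0,0],
    [0,0,0],
    [0,0,0],
    [0,0,0],
    [0,0,0]
  ]
}}

```text
clock: 10.5
eef_pos: [524.0, -208.7, 32.4]
tcp_rot: [3.142, -0.001, 3.004]
contact_force: [-11.4, 0.7, 3.0]
opening: 0.0
grasp_force: 5.7
```

Request:
{"op": "play_rows", "data": {
  "dp": [
    [-0.03,0,0],
    [-0.06,0,0],
    [-0.09,0,0],
    [-0.12,0,0],
    [-0.12,0,0]
  ],
  "rot": [
    [0,0,0],
    [0,0,0],
    [0,0,0],
    [0,0,0],
    [0,0,0]
  ]
}}

```text
clock: 10.92
eef_pos: [524.0, -208.3, 31.7]
tcp_rot: [3.14, -0.01, 3.004]
contact_force: [-17.4, 0.6, 9.6]
opening: 0.002
grasp_force: 8.5
```

```bash
python3 - <<'E'
from h import *
Y=np.pi/2+yc
p=np.array(cab(-190,-2,32)); 
plan([(p,np.pi+yc),(cab(-185,-2,190),np.pi+yc),(cab(-54,0,190),Y),(cab(-54,0,104),Y)])
E
```

```text
at [ 524.  -208.3   31.7] [ 3.14  -0.01   3.004] F [-17.4   0.6   9.6] q [-0.38  0.53  1.9  -0.    0.73 -1.81] open 0.0 t 10.92
-> [ 483. -203.   32.] call 1/1 dp [1.05, -0.01, 0.0] rot [0.01, -0.09, -0.0]
-> [ 487. -204.  190.] call 1/1 dp [-0.13, 0.0, -3.95] rot [0.0, 0.0, 0.0]
-> [ 618. -220.  190.] call 1/3 dp [-1.09, 0.02, 0.0] rot [0.0, -0.0, 5.0]
-> [ 618. -220.  190.] call 2/3 dp [-0.94, 0.56, 0.0] rot [0.0, -0.0, 5.0]
-> [ 618. -220.  190.] call 3/3 dp [-0.53, 0.95, 0.0] rot [0.0, -0.0, 5.0]
-> [ 618. -220.  104.] call 1/1 dp [0.0, -0.0, 2.15] rot [0.0, 0.0, 0.0]
```

Request:
{"op": "play_rows", "data": {
  "dp": [
    [0.2,0,0],
    [0.5,0,0],
    [0.8,0,0],
    [1.0,0,0],
    [1.15,0,0]
  ],
  "rot": [
    [0,0,0],
    [0,0,0],
    [0,0,0],
    [0,0,0],
    [0,0,0]
  ]
}}

```text
clock: 11.33
eef_pos: [483.0, -203.0, 32.6]
tcp_rot: [-3.141, 0.001, 3.004]
contact_force: [0.1, 1.0, 0.0]
opening: -0.004
grasp_force: 0.0
```

Request:
{"op": "play_rows", "data": {
  "dp": [
    [0,0,-0.6],
    [0,0,-1.4],
    [0,0,-2.3],
    [0,0,-3.2],
    [-0.13,0,-3.95]
  ],
  "rot": [
    [0,0,0],
    [0,0,0],
    [0,0,0],
    [0,0,0],
    [0,0,0]
  ]
}}

```text
clock: 11.75
eef_pos: [488.5, -203.8, 193.1]
tcp_rot: [-3.141, 0.002, 3.004]
contact_force: [0.7, -0.4, 0.3]
opening: 0.003
grasp_force: 0.0
```

Request:
{"op": "play_rows", "data": {
  "dp": [
    [-0.2,0,0],
    [-0.4,0,0],
    [-0.6,0.01,0],
    [-0.85,0.02,0],
    [-1.09,0.02,0]
  ],
  "rot": [
    [0,0,1],
    [0,0,2],
    [0,0,3],
    [0,0,4],
    [0,0,5]
  ],
  "fingers": 0.6
}}

```text
clock: 12.17
eef_pos: [532.7, -209.0, 190.9]
tcp_rot: [3.141, 0.001, 2.475]
contact_force: [0.3, -0.1, -0.5]
opening: 0.601
grasp_force: 0.0
```

Request:
{"op": "play_rows", "data": {
  "dp": [
    [-0.19,0.11,0],
    [-0.38,0.22,0],
    [-0.56,0.34,0],
    [-0.75,0.45,0],
    [-0.94,0.56,0]
  ],
  "rot": [
    [0,0,1],
    [0,0,2],
    [0,0,3],
    [0,0,4],
    [0,0,5]
  ]
}}

```text
clock: 12.58
eef_pos: [576.0, -214.4, 190.7]
tcp_rot: [3.141, 0.001, 1.952]
contact_force: [0.1, 0.7, -0.2]
opening: 0.601
grasp_force: 0.0
```

Request:
{"op": "play_rows", "data": {
  "dp": [
    [-0.1,0.2,0],
    [-0.2,0.4,0],
    [-0.3,0.6,0],
    [-0.4,0.8,0],
    [-0.53,0.95,0]
  ],
  "rot": [
    [0,0,1],
    [0,0,2],
    [0,0,3],
    [0,0,4],
    [0,0,5]
  ]
}}

```text
clock: 13.0
eef_pos: [619.4, -219.5, 190.6]
tcp_rot: [3.141, 0.0, 1.428]
contact_force: [0.5, 0.3, 0.6]
opening: 0.601
grasp_force: 0.0
```

```bash
python3 - <<'E'
from h import *
Y=np.pi/2+yc
plan([(cab(-53,0,104),Y)])
f=optics.grab_frame("top")
g=optics.grab_frame("scene")
a=cv2.resize(f["color"][150:320,380:530],None,fx=2.4,fy=2.4); b=cv2.resize(g["color"][90:260,330:490],None,fx=2.4,fy=2.4)
cv2.imwrite("pics/f.png",np.hstack([a,b])[:,:,::-1])
E
```

```text
at [ 619.4 -219.5  190.6] [3.141 0.    1.428] F [0.5 0.3 0.6] q [-0.34  0.44  1.6   0.    1.1  -0.2 ] open 0.6 t 13.0
-> [ 618. -220.  104.] call 1/1 dp [-0.01, -0.02, 2.17] rot [0.01, 0.0, -0.05]
```

View pics/f.png

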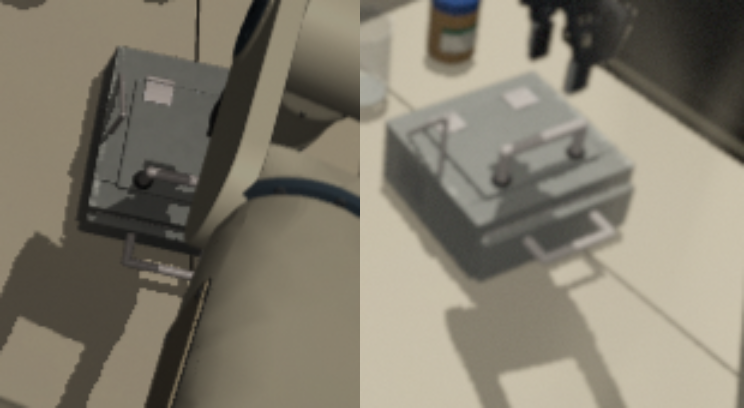

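The drawer is shut, with its handle close to the front. I'll descend onto the flap bar.

Request:
{"op": "play_rows", "data": {
  "dp": [
    [0,-0.02,0.4],
    [0,-0.02,0.9],
    [0,-0.02,1.4],
    [0,-0.02,1.9],
    [0,-0.02,2.15]
  ],
  "rot": [
    [0,0,0],
    [0,0,0],
    [0,0,0],
    [0,0,0],
    [0,0,0]
  ]
}}

```text
clock: 13.52
eef_pos: [616.1, -219.0, 102.2]
tcp_rot: [-3.139, -0.001, 1.437]
contact_force: [-0.3, 0.8, 0.3]
opening: 0.603
grasp_force: 0.0
```

Request:
{"op": "play_rows", "data": {
  "dp": [
    [0,0,0],
    [0,0,0],
    [0,0,0],
    [0,0,0],
    [0,0,0]
  ],
  "rot": [
    [0,0,0],
    [0,0,0],
    [0,0,0],
    [0,0,0],
    [0,0,0]
  ],
  "fingers": 0.0,
  "grip_force": 30
}}

```text
clock: 13.93
eef_pos: [617.9, -219.8, 105.8]
tcp_rot: [3.14, 0.0, 1.433]
contact_force: [-2.9, -0.1, 3.0]
opening: 0.129
grasp_force: 29.5
```

Request:
{"op": "play_rows", "data": {
  "dp": [
    [0,0,0],
    [0,0,0],
    [0,0,0]
  ],
  "rot": [
    [0,0,0],
    [0,0,0],
    [0,0,0]
  ]
}}

```text
clock: 14.18
eef_pos: [617.8, -219.8, 105.5]
tcp_rot: [3.141, 0.0, 1.433]
contact_force: [-3.7, 0.7, 6.3]
opening: 0.127
grasp_force: 29.8
```

Request:
{"op": "play_rows", "data": {
  "dp": [
    [0,0.09,-0.21],
    [0,0.2,-0.41],
    [0,0.32,-0.6],
    [0,0.46,-0.78],
    [0,0.61,-0.95]
  ],
  "rot": [
    [0,0,0],
    [0,0,0],
    [0,0,0],
    [0,0,0],
    [0,0,0]
  ]
}}

```text
clock: 14.6
eef_pos: [639.2, -222.7, 143.0]
tcp_rot: [-3.135, -0.0, 1.433]
contact_force: [-13.0, -0.4, 5.3]
opening: 0.124
grasp_force: 29.6
```

Request:
{"op": "play_rows", "data": {
  "dp": [
    [0,0.16,-0.16],
    [0,0.34,-0.3],
    [0,0.52,-0.44],
    [0,0.72,-0.55],
    [0,0.92,-0.65]
  ],
  "rot": [
    [0,0,0],
    [0,0,0],
    [0,0,0],
    [0,0,0],
    [0,0,0]
  ]
}}

```text
clock: 15.02
eef_pos: [677.2, -228.0, 171.2]
tcp_rot: [-3.139, 0.0, 1.433]
contact_force: [-11.6, 1.1, 12.3]
opening: 0.126
grasp_force: 30.5
```

Request:
{"op": "play_rows", "data": {
  "dp": [
    [0,0,0],
    [0,0,0],
    [0,0,0],
    [0,0,0],
    [0,0,0]
  ],
  "rot": [
    [0,0,0],
    [0,0,0],
    [0,0,0],
    [0,0,0],
    [0,0,0]
  ]
}}

```text
clock: 15.43
eef_pos: [678.1, -228.1, 171.3]
tcp_rot: [3.142, 0.0, 1.433]
contact_force: [-8.9, 0.2, 13.9]
opening: 0.127
grasp_force: 30.9
```

```bash
python3 - <<'E'
from h import *
s=telemetry.sense();print(s)
p=s["eef_pos"];print("local",Ro.from_euler("z",-yc).apply(p-np.array([*C,0])), "pred",cab(8.3,0,168))
f=optics.grab_frame("top")
g=optics.grab_frame("scene")
a=cv2.resize(f["color"][150:270,400:520],None,fx=3.3,fy=3.3); b=cv2.resize(g["color"][90:210,335:455],None,fx=3.3,fy=3.3)
cv2.imwrite("pics/g.png",np.hstack([a,b])[:,:,::-1])
E
```

```text
{'clock': 15.4333, 'qpos': array([-3.26394754e-01,  5.45121719e-01,  1.47110157e+00, -3.68722011e-04,
        1.12526919e+00, -1.88534073e-01]), 'qvel': array([ 0.00020628, -0.00025461,  0.00158104,  0.00109043,  0.00064945,
       -0.00019492]), 'joint_efforts': array([ 1.75653499e+00, -6.48026705e+01, -3.37485981e+01,  7.20758177e-01,
       -3.08049984e+00, -1.10131493e-02]), 'eef_pos': array([ 678.14266615, -228.08914729,  171.30421277]), 'tcp_rot': array([3.14155664e+00, 3.45618289e-04, 1.43309452e+00]), 'contact_force': array([-8.90449812,  0.20694898, 13.89101238]), 'wrist_torque': array([ 0.10288569,  1.56833468, -0.02623069]), 'grasp_force': 30.856239795684814, 'opening': 0.12748013241424555}
local [ 7.22448743e+00 -1.03455082e-01  1.71304213e+02] pred [np.float64(679.2222304023679), np.float64(-228.1335462982946), 168]
```

View pics/g.png

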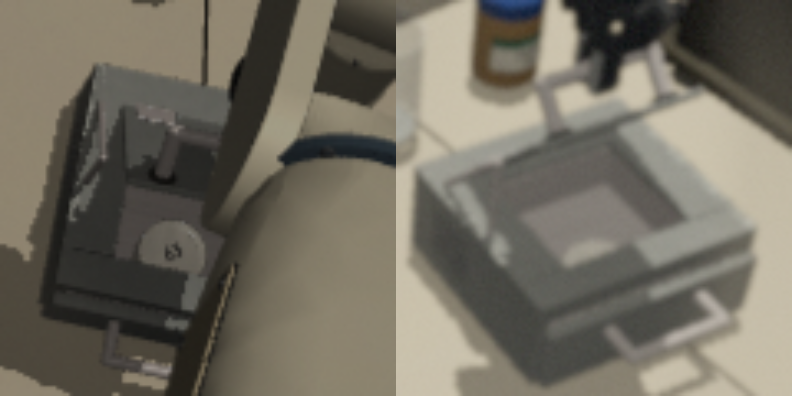

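```bash
python3 - <<'E'
from h import *
g=optics.grab_frame("scene");f=optics.grab_frame("top")
def pt(th,a,h,y): # a in front of hinge, h above axis plane
    t=np.radians(th);return cab(55-a*np.cos(t)+h*np.sin(t),y,81+a*np.sin(t)+h*np.cos(t))
for th in(0,41,43,45,47,49):
    P=[pt(th,120,3,-70),pt(th,120,-3,-70),pt(th,108,42,45),pt(th,108,42,-45),pt(th,120,3,70)]
    uv=(proj(g,P)-[335,90])*3.3+[396,0]+1.1
    print(th,uv.round().astype(int).tolist(),"top",((proj(f,P)-[400,150])*3.3+1.1).round().astype(int).tolist())
M=[cab(55,86,84),cab(-7,86,146)]
print(((proj(g,M)-[335,90])*3.3+[396,0]+1.1).round(), ((proj(f,M)-[400,150])*3.3+1.1).round())
o=[]
for fr,org in((g,(335,90)),):
    im=cv2.resize(fr["color"][80:160,375:465],None,fx=8,fy=7.5,interpolation=cv2.INTER_CUBIC)
    for th,c in((40,(255,0,0)),(45,(0,255,0)),(50,(0,0,255))):
        for x in proj(g,[pt(th,120,3,-70),pt(th,120,3,70),pt(th,108,42,45),pt(th,108,42,-45)]):
            cv2.circle(im,(int((x[0]-375+.5)*8),int((x[1]-80+.5)*7.5)),3,c,-1)
    cv2.imwrite("pics/h.png",im[:,:,::-1])
E
```

```text
0 [[711, 213], [709, 220], [579, 210], [684, 172], [551, 274]] top [[276, 299], [273, 300], [139, 239], [260, 265], [93, 260]]
41 [[707, 101], [709, 110], [547, 95], [654, 59], [540, 160]] top [[315, 234], [312, 241], [171, 147], [297, 173], [122, 193]]
43 [[705, 95], [707, 104], [544, 90], [652, 54], [538, 154]] top [[317, 229], [314, 236], [172, 141], [298, 167], [123, 189]]
45 [[703, 90], [706, 98], [541, 85], [649, 49], [536, 148]] top [[319, 224], [316, 231], [174, 135], [300, 162], [125, 183]]
47 [[701, 84], [704, 92], [539, 80], [646, 44], [534, 142]] top [[321, 219], [318, 226], [175, 130], [301, 156], [126, 178]]
49 [[699, 78], [702, 86], [536, 75], [643, 40], [532, 136]] top [[322, 214], [320, 221], [177, 124], [303, 151], [128, 173]]
[[446. 184.]
 [497. 163.]] [[ 99. 107.]
 [101. 160.]]
```

View pics/h.png

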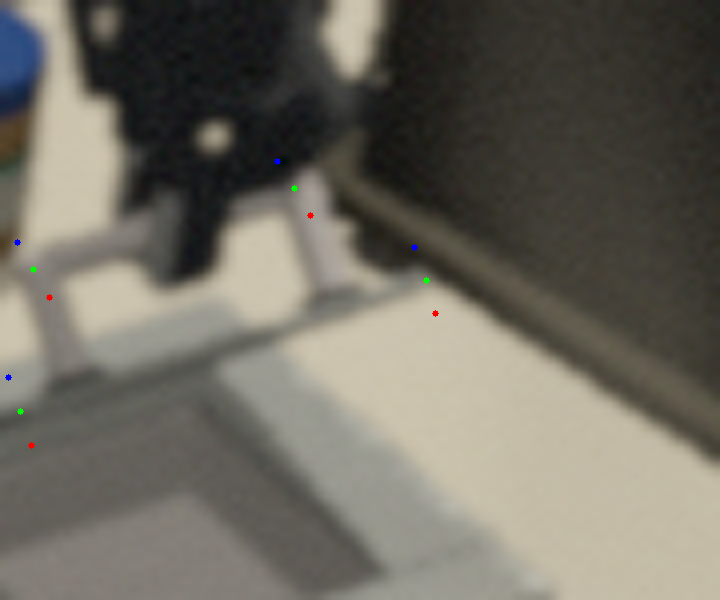

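At 45° the predicted (green) points sit on the flap corner at (427,280) and on the bar ends, so the flap is at about 45°. I'll check that it holds steady, then hand in.

Request:
{"op": "play_rows", "data": {
  "dp": [
    [0,0,0],
    [0,0,0],
    [0,0,0],
    [0,0,0],
    [0,0,0]
  ],
  "rot": [
    [0,0,0],
    [0,0,0],
    [0,0,0],
    [0,0,0],
    [0,0,0]
  ]
}}

```text
clock: 16.05
eef_pos: [678.1, -228.1, 171.3]
tcp_rot: [3.142, 0.0, 1.433]
contact_force: [-9.8, 0.1, 13.1]
opening: 0.127
grasp_force: 30.9
```

Request:
{"op": "play_rows", "data": {
  "dp": [
    [0,0,0],
    [0,0,0],
    [0,0,0],
    [0,0,0],
    [0,0,0]
  ],
  "rot": [
    [0,0,0],
    [0,0,0],
    [0,0,0],
    [0,0,0],
    [0,0,0]
  ]
}}

```text
clock: 16.47
eef_pos: [678.1, -228.1, 171.3]
tcp_rot: [3.142, 0.0, 1.433]
contact_force: [-9.9, 1.0, 13.0]
opening: 0.123
grasp_force: 30.9
```

```bash
python3 -c "
from rig import r
print(r.sign_off())"
```

```text
the job is handed in; nothing more can be done
None
```

I set the small tin upright in the drawer, pushed the drawer fully shut, and handed the job in with the gripper still holding the vent flap at about 45° (within about 1° by the camera).

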